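# Shut and latch the water-test case

## Robot

A 7-joint arm with a two-finger parallel gripper is mounted at the origin on the work surface. World frame = base frame: x ahead of the robot, y to its left, z up, the work surface at z = 0. Lengths are in m, angles in rad, forces in N, time in s.
With the tool pointing down it reaches from about 0.425 to 0.875 m from the base axis. Payload 4.7 kg.
Tool frame: the origin (TCP) lies midway between the tips of the shut fingers; the grasp point (between the pads) lies 19 mm behind it; z points along the fingers, y is the line along which they close (so a half turn about z gives the same grasp; the last joint's range is limited). The gripper opens to 87 mm and grips with 3 to 60 N. Pads are 19 mm wide; open, the fingers measure 117 mm over their backs; the gripper's body (75 mm by 190 mm) begins 51 mm behind the grasp point.
Start: joints at [-1.138, 0.321, -0.07, 1.45, 0.023, 1.371, -0.057], TCP at [0.264, 0.594, 0.223] pointing down, gripper open.
Joint ranges: [-2.86, 2.86], [-0.3, 2.09], [-1.38, 1.24], [0.06, 2.45], [-1.56, 4.7], [0.09, 2.05], [-2.69, 2.69]. Speed limits (rad/s): [2.57, 2.57, 3.14, 3.14, 3.14, 3.14, 3.14].

## Interface

Orientations are given as a rotation vector (axis times angle).
In Python, from bench import ctrl, get_image, calibration gives the robot as it stands.
- The arm moves only by the tool apply_moves, never from a script. Its arguments are lists of equal length, an entry for each row: "dp": the shift along the tool's x, y, z in m, a list of three; "twist": the turn, a rotation vector about the tool's x, y, z in rad, a list of three; "fingers": the closure, from 0 (fully open) to 1 (shut). In form: {"dp": [[dx, dy, dz], ...], "twist": [[ax, ay, az], ...], "fingers": [fingers, ...]}. A call has 1 to 10 rows; each row shifts and turns the commanded pose from where the row before left it, along the tool's axes as they then stand; what a row does not reach is not made up. A row lasts 1/10 s, in which the tool goes at most 50 mm and 8.59 degrees, less where a joint would pass 70% of its speed; a pose out of reach is approached as far as the arm can. A call is refused whole if a number of a shift passes 0.05 or a number of a turn 0.15, either way. A call with a gripper value outside its range is refused whole. The fingers move at their own pace and stop on an object; "newtons" is the grip in N (left out, the last holds). Time passes only in rows, so rows that do not move let the fingers close. It gives the time, the measured TCP pose, the force, the opening and the grip force at its end, in the units of the state.
- ctrl.get_state(): the state, without advancing time (a new reading comes with each control period).
- get_image(name): name is "side" or "top" or "wrist"; returns the picture (420x560x3 uint8, red, green, blue); there is no depth.
- calibration(name): a dict with "fx", "fy", "cx", "cy" (pixels), "eye" and "attitude" of the camera in the world; the wrist camera has in their place "hand_eye" (4x4, takes a point from camera to tool coordinates, whose origin is the TCP and whose axes are the flange's). Camera axes: x right, y up, looking along -z (the intrinsics and any distortion apply to the point x, -y, -z); pixel columns grow to the right and rows downward; lengths in m; the calibration is good to about 2 mm. A picture is of the moment at which its call begins: read the wrist's pose just before it. calibration takes no time and is no camera call.
- ctrl.close_job(): hands the job in; it is judged then, once.
The state is a dict: "time": time; "joint_positions": joint angles; "qd": joint speeds; "joint_torque": joint torques, N m; "position": TCP position; "tool_rot": TCP orientation; "ft_force": force on the tool from outside, world axes, zero at the start; "torque": the same for the moment, N m; "grip_width": opening from 0.0 (shut) to 1.0 (fully open); "grip_force": force on a finger pad.
Only numpy, scipy, OpenCV 4.12 (cv2) and the standard library are available. Lean on these libraries where they do the work, as an engineer would, in place of code of your own. Each camera call takes 0.05 s, during which the arm holds its last target. There are 200 camera calls.

## Task

Shut the water-test case: slide its cover fully home against the end stop and lock it there by turning both near butterfly latches square across, right to their stops, behind the cover. Any far latch that stands in the cover's way has to be turned clear first. Leave the cover lying flat in its lane and do not disturb the jar, bottles, tubs, mug and box standing on and round the case.

Things in the scene. Friction and masses are not known exactly. Their poses are not given: they have to be found in the camera images.
- case: Grey plastic water-test case, fixed, 290 mm long (its x) by 252 mm wide (its y), yaw varies. Origin: centre of its underside, on the table. Cover slides towards its +x (the far end, away from the robot). Near latches have their axes at x = -30 mm, far ones at x = 100 mm; left ones y = +74 mm, right ones y = -74 mm
- deck (a point): Centre of the case's flat deck, 70 mm above the table. The cover's lane runs along x between two rails 6 mm high and thick, inner faces at y = +-60 mm. A well in the deck (x -20 to 112, y +-48 mm, 50 mm deep) holds small bottles, all below deck level
- end_stop (a point): Top edge, middle, of the end stop's face, at x = 118 mm in the case's frame: a bar 14 mm high on the deck, 118 mm wide, 12 mm thick
- panel (a point): Middle of the top inner edge of the left aluminium side panel, at y = 120 mm in the case's frame, 115 mm above the table; the right one mirrors it. Panels are 6 mm thick, upright, run the case's whole length; the latches' outer wing tips pass them by 8 mm
- cover: Loose white plate 140 x 117 x 14 mm (its x, y, z), about 0.35 kg, lying on the deck between the rails, x along the case's x. Origin: centre of its underside; at x = 48 mm in the case's frame when fully home (front edge on the end stop); starts 63 to 88 mm short. On top a solid upright grip bar, 16 (x) x 100 (y) x 30 mm high, centred at x = -20 mm, y = 0
- far_left (a joint): Black butterfly latch, rad. 0 = wings square across (along the case's y), at a hard stop, inner wing reaching 24 mm into the cover's lane. Grows as the inner wing swings towards the case's -x (outer wing to +x). 1.57 = wings along the case's x, clear of the lane; hard stop. The cover passes above about 1.35; shoved by the cover it only turns back to 0. Starts 0 to 1.45
- far_left_axis (a point): On the upright axis of the latch far_left, 106 mm above the table, at its hub's top (hub 20 mm across). Two upright flat black plastic wings, 76 mm tip to tip, 8 mm thick, 78 to 108 mm above the table. Stays where left; friction 0.12 N m (5 N at 25 mm from the axis)
- far_right (a joint): Black butterfly latch, rad. 0 = wings square across (along the case's y), at a hard stop, inner wing reaching 24 mm into the cover's lane. Grows as the inner wing swings towards the case's -x (outer wing to +x). 1.57 = wings along the case's x, clear of the lane; hard stop. The cover passes above about 1.35; shoved by the cover it only turns back to 0. Starts 0 to 1.45
- far_right_axis (a point): On the upright axis of the latch far_right, 106 mm above the table, at its hub's top (hub 20 mm across). Two upright flat black plastic wings, 76 mm tip to tip, 8 mm thick, 78 to 108 mm above the table. Stays where left; friction 0.12 N m (5 N at 25 mm from the axis)
- near_left (a joint): Black butterfly latch, rad. 0 = wings square across (along the case's y), at a hard stop, inner wing reaching 24 mm into the cover's lane. Grows as the inner wing swings towards the case's -x (outer wing to +x). 1.57 = wings along the case's x, clear of the lane; stop at 1.8. Starts 1.35 to 1.75. Reaches 0 only when the cover is home, 4 mm behind its rear edge
- near_left_axis (a point): On the upright axis of the latch near_left, 106 mm above the table, at its hub's top (hub 20 mm across). Two upright flat black plastic wings, 76 mm tip to tip, 8 mm thick, 78 to 108 mm above the table. Stays where left; friction 0.12 N m (5 N at 25 mm from the axis)
- near_right (a joint): Black butterfly latch, rad. 0 = wings square across (along the case's y), at a hard stop, inner wing reaching 24 mm into the cover's lane. Grows as the inner wing swings towards the case's -x (outer wing to +x). 1.57 = wings along the case's x, clear of the lane; stop at 1.8. Starts 1.35 to 1.75. Reaches 0 only when the cover is home, 4 mm behind its rear edge
- near_right_axis (a point): On the upright axis of the latch near_right, 106 mm above the table, at its hub's top (hub 20 mm across). Two upright flat black plastic wings, 76 mm tip to tip, 8 mm thick, 78 to 108 mm above the table. Stays where left; friction 0.12 N m (5 N at 25 mm from the axis)
- jar: Bystander: black-capped jar 38 mm across, 62 mm high, standing upright on the case's deck. Origin: centre of its underside. It and the two others on the deck share, in any order, three places in the case's frame (mm, +-5): (35, 93) and (35, -93), between the latches of a side, and (-115, -95), the near right corner
- drop_bottle: Bystander: slim bottle 32 mm across, 70 mm high, standing upright on the case's deck. Origin: centre of its underside. It and the two others on the deck share, in any order, three places in the case's frame (mm, +-5): (35, 93) and (35, -93), between the latches of a side, and (-115, -95), the near right corner
- test_bottle: Bystander: slim bottle 34 mm across, 66 mm high, standing upright on the case's deck. Origin: centre of its underside. It and the two others on the deck share, in any order, three places in the case's frame (mm, +-5): (35, 93) and (35, -93), between the latches of a side, and (-115, -95), the near right corner
- tub_a: Bystander: lidded clear tub, 106 mm across, 88 mm high, on the table left of the case. Origin: centre of its underside
- tub_b: Bystander: lidded clear tub as before, right of the case
- coffee_mug: Bystander: white mug, 76 mm across, 75 mm high, on the table to the far right. Origin: centre of its underside
- kit_box: Bystander: blue box 90 x 140 x 55 mm, on the table to the far left. Origin: centre of its underside
Things that resemble listed ones, but are neither listed nor needed, are in the scene too. What is shaped like the cover but green or orange is not meant.

How it is judged:
By the outcome, as a careful person would: the job done as asked, in the order asked, and still so for the second after the job is handed in, with the robot touching nothing.
It also fails if it takes over 61 s, if anything falls off the work surface, if the arm or the gripper's body presses on something with over 40 N, if the wrist force passes 120 N, or if a joint passes its speed limit or range.

## Working session

There is one attempt and no reset: what is moved stays moved. The work goes in short steps, Python scripts to look and compute and a tool call to move; the robot and the scene stay as the last step left them, time stands still between calls to the robot, and variables do not carry over. Pictures are saved under pics/ and viewed, at most 10 in all, crops included, and the job is handed in when it is done.

Besides the shell and the picture viewer there is one more tool, called after "Call:" as name(argument=value, ...), one argument or row to a line, values as JSON. apply_moves: Moves the arm, as the interface text tells. Its arguments: {"type":"object","properties":{"dp":{"type":"array"},"twist":{"type":"array"},"fingers":{"type":"array"},"newtons":{"type":"number"}},"required":["dp","twist","fingers"]}

```bash
mkdir -p pics; ls; python3 - <<'E'
from bench import ctrl,get_image,calibration
import cv2
for n in("top","side"):
    cv2.imwrite(f"pics/{n}0.png",get_image(n)[:,:,::-1]); print(n,calibration(n))
print(calibration("wrist"))
print(ctrl.get_state())
E
```

```text
pics
top {'fx': 513.1834891537577, 'fy': 513.1834891537577, 'cx': 285.64072399417563, 'cy': 212.46741725283707, 'eye': array([0.35020764, 0.02680022, 1.83633548]), 'attitude': array([ 0.056745  , -0.05373844, -1.57591263])}
side {'fx': 381.6081749087792, 'fy': 381.6081749087792, 'cx': 282.49555317088016, 'cy': 207.06079889020484, 'eye': array([ 0.17798727, -0.62411355,  0.96183805]), 'attitude': array([ 0.66216255, -0.1436632 , -0.42879682])}
{'fx': 294.9239878290543, 'fy': 294.9239878290543, 'cx': 281.4418104530741, 'cy': 213.7889721556373, 'hand_eye': array([[-5.03175907e-04,  9.55170209e-01,  2.96056784e-01,
         8.05401965e-02],
       [ 9.99999867e-01,  4.47007547e-04,  2.57408553e-04,
        -6.17719492e-04],
       [ 1.13529364e-04,  2.96056874e-01, -9.55170306e-01,
        -1.62543768e-01],
       [ 0.00000000e+00,  0.00000000e+00,  0.00000000e+00,
         1.00000000e+00]])}
{'time': 0.1, 'joint_positions': array([-1.13788553,  0.32176593, -0.07007395,  1.45158031,  0.02259498,
        1.37081779, -0.0569358 ]), 'qd': array([-0.00164089, -0.00130343,  0.00023725, -0.00347242, -0.00100676,
        0.00148706,  0.00075482]), 'joint_torque': array([-9.44611129e-04, -4.92578173e+01, -4.06368971e-01, -3.13400638e+01,
       -6.42739562e-02,  3.94765392e-02,  7.32853232e-05]), 'position': array([0.26417794, 0.59332891, 0.22154603]), 'tool_rot': array([-6.53039404e-01, -3.07268396e+00,  2.76891471e-03]), 'ft_force': array([-0.09100073, -0.10213879, -0.14118836]), 'torque': array([ 0.02563613,  0.00655866, -0.02184992]), 'grip_force': 0.0, 'grip_width': 1.0023536192129412}
```

View pics/top0.png

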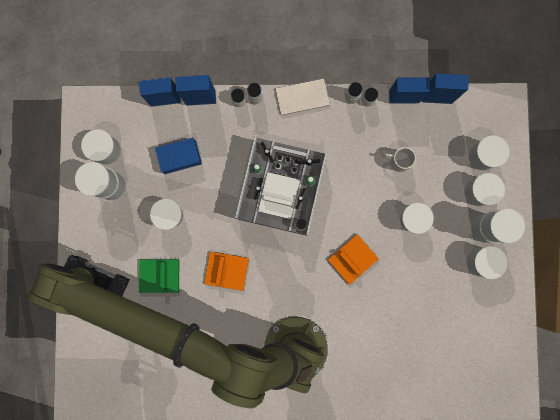

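View pics/side0.png

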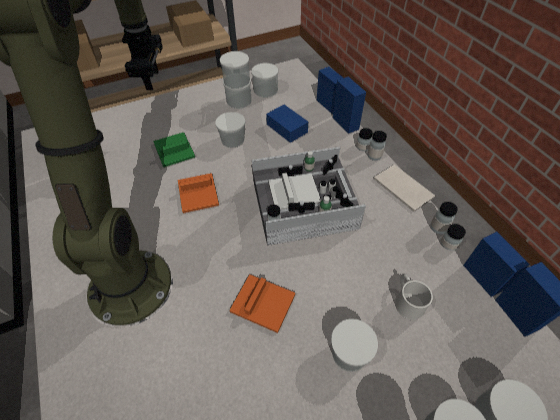

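The top view shows the case at about (280,188). Its white cover with the grip bar is at (281,193). Lookalikes are the orange plates at (227,270) and (352,258), the green plate at (159,275) and a beige plate at (302,97), which has no bar. I choose the white plate in the case and will check it in a close crop.

```bash
cat > h.py <<'E'
import numpy as np, cv2
from scipy.spatial.transform import Rotation as R
from bench import ctrl,get_image,calibration
def cam(n,s=None):
    c=calibration(n)
    if n=="wrist":
        T=R.from_rotvec(s["tool_rot"]).as_matrix(); H=c["hand_eye"]
        return c,T@H[:3,3]+s["position"],T@H[:3,:3]
    return c,np.array(c["eye"]),R.from_rotvec(c["attitude"]).as_matrix()
def ray(C,u,v,z):
    c,e,A=C
    d=A@np.array([(u-c["cx"])/c["fx"],-(v-c["cy"])/c["fy"],-1])
    return (e+d*(z-e[2])/d[2])
def proj(C,P):
    c,e,A=C; p=(np.atleast_2d(P)-e)@A
    return np.c_[c["cx"]+c["fx"]*p[:,0]/-p[:,2],c["cy"]-c["fy"]*p[:,1]/-p[:,2]]
def crop(im,x0,y0,x1,y1,f,name):
    cv2.imwrite(name,cv2.resize(im[y0:y1,x0:x1,::-1],None,fx=f,fy=f,interpolation=cv2.INTER_CUBIC))
E
python3 - <<'E'
from h import *
im=cv2.imread("pics/top0.png")[:,:,::-1]
crop(im,215,125,345,245,5,"pics/top_c.png")
E
```

```text
(no output)
```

View pics/top_c.png

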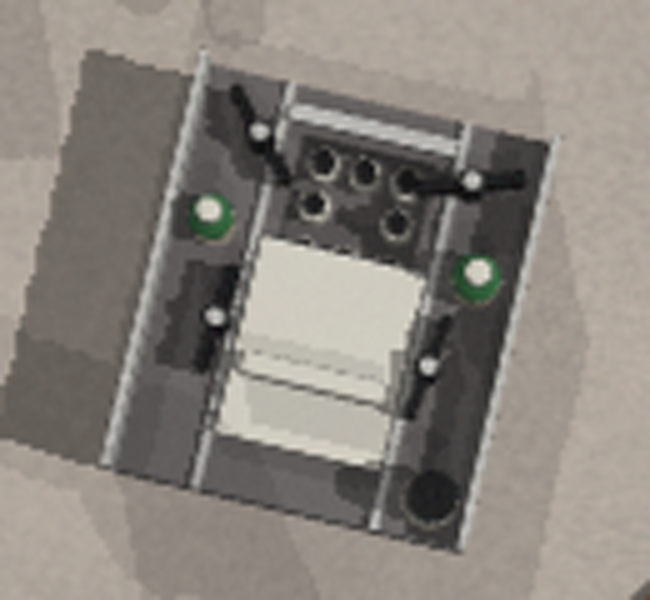

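The crop confirms the white cover with its grip bar at about (310,350). Hubs are at far_left (260,131), far_right (472,181), near_left (215,316) and near_right (428,366). The far-left wing runs (236,90) to (287,183), and the far-right wing runs (415,187) to (522,180), so both far latches are in the lane. The green bottles are at mid-side and the jar is at the near right.

```bash
python3 - <<'E'
from h import *
C=cam("top")
w=lambda x,y,z:ray(C,(x+.5)/5-.5+215,(y+.5)/5-.5+125,z)[:2]
hub=np.array([w(*p,.106) for p in[(260,131),(472,181),(215,316),(428,366)]])
m=np.array([[.1,.074],[.1,-.074],[-.03,.074],[-.03,-.074]])
hc,mc=hub.mean(0),m.mean(0)
U,S,V=np.linalg.svd((m-mc).T@(hub-hc)); Rm=V.T@U.T
yaw=np.arctan2(Rm[1,0],Rm[0,0]); t=hc-Rm@mc
print("yaw",yaw,"t",t,"res",((hub-(m@Rm.T+t))*1000).round(1).tolist())
f=lambda x,y,z:((Rm.T@(w(x,y,z)-t))*1000).round(1)
print("panel corners",[f(*p,.115) for p in[(205,52),(108,462),(556,140),(463,548)]])
print("cover corners top",[f(*p,.084) for p in[(264,238),(424,273),(217,430),(380,467)]])
for n,a,b in[("FL",(236,90),(287,183)),("FR",(522,180),(412,187)),("NL",(232,270),(203,368)),("NR",(446,320),(410,415))]:
    a,b=f(*a,.108),f(*b,.108); print(n,a,b,np.arctan2(*(a-b)).round(2))
print("bottles",f(208,209,.139),f(480,270,.139),f(432,495,.132))
ctrl_s=ctrl.get_state(); print(ctrl_s["position"])
T=R.from_rotvec(ctrl_s["tool_rot"]).as_matrix(); print(T.round(3))
E
```

```text
yaw -0.23925088551245477 t [0.56825599 0.04510735] res [[0.2, 0.2], [-0.0, -0.3], [-0.2, 0.3], [-0.0, -0.2]]
panel corners [array([142.7, 122.5]), array([-143.7,  120.3]), array([ 138.9, -123.2]), array([-144.8, -125.1])]
cover corners top [array([32.3, 55.9]), array([ 34.2, -56.8]), array([-104. ,   56.3]), array([-102.9,  -58.2])]
FL [123.5  96.6] [69.3 47.8] 0.84
FR [ 108.2 -107.2] [ 86.3 -35.5] 2.85
NL [ 2.7 70.2] [-66.7  73.6] 1.62
NR [  3.1 -78.8] [-65.4 -70. ] 1.7
bottles [35.1 92.9] [ 37.1 -93. ] [-115.9  -96.4]
[0.26417794 0.59332891 0.22154603]
[[-0.914  0.407 -0.001]
 [ 0.407  0.914 -0.002]
 [-0.    -0.002 -1.   ]]
```

```bash
cat >> h.py <<'E'
YAW=-0.239; T0=np.array([.5683,.0451]); RC=np.array([[np.cos(YAW),-np.sin(YAW)],[np.sin(YAW),np.cos(YAW)]])
def tool():
    s=ctrl.get_state(); M=R.from_rotvec(s["tool_rot"]).as_matrix()
    return s,s["position"],np.arctan2(M[1,1],M[0,1])
def case(p): return RC.T@(np.asarray(p)[:2]-T0)
def rows(wps,start=None,step=.04,turn=.1):
    """wps: (case x mm, case y mm, z mm, world yaw of tool y) -> printed rows, from the pose now"""
    if start is None:
        s,p,phi=tool(); p=np.array(p)
    else: p=np.r_[RC@np.array(start[:2])/1e3+T0,start[2]/1e3]; phi=start[3]
    D,W=[],[]
    for x,y,z,f in wps:
        g=np.r_[RC@np.array([x,y])/1e3+T0,z/1e3]
        n=max(1,int(np.ceil(max(np.linalg.norm(g-p)/step,abs(f-phi)/turn)-.02)))
        for k in range(n,0,-1):
            d=(g-p)/k; c,s_=np.cos(phi),np.sin(phi)
            X=np.array([-s_,c,0]);Y=np.array([c,s_,0]);Z=np.array([0,0,-1.])
            a=np.round([d@X,d@Y,d@Z],3 if step>.02 else 4); t=round((phi-f)/k,2)
            p=p+a[0]*X+a[1]*Y+a[2]*Z; phi-=t; D.append((a+0).tolist()); W.append([0,0,t+0.])
    print(len(D),"dp",D,"\ntwist",W)
    return (*(case(p)*1e3),p[2]*1e3,phi)
def arc(side,x0,r,ths,z,yawoff=0):
    """waypoints of a grip on the inner wing"""
    return [(x0-r*np.sin(t),side*(74-r*np.cos(t)),z,YAW-side*t+yawoff) for t in ths]
E
python3 - <<'E'
from h import *
print(rows(arc(1,100,25,[.84],200,np.pi)))
E
```

```text
17 dp [[-0.034, -0.018, 0.001], [-0.033, -0.02, 0.001], [-0.032, -0.021, 0.001], [-0.03, -0.023, 0.001], [-0.029, -0.024, 0.001], [-0.028, -0.026, 0.001], [-0.026, -0.027, 0.001], [-0.025, -0.029, 0.001], [-0.023, -0.03, 0.002], [-0.022, -0.031, 0.001], [-0.02, -0.033, 0.002], [-0.018, -0.033, 0.001], [-0.016, -0.035, 0.002], [-0.015, -0.035, 0.001], [-0.012, -0.036, 0.002], [-0.011, -0.037, 0.001], [-0.008, -0.037, 0.002]] 
twist [[0, 0, np.float64(-0.05)], [0, 0, np.float64(-0.05)], [0, 0, np.float64(-0.05)], [0, 0, np.float64(-0.05)], [0, 0, np.float64(-0.05)], [0, 0, np.float64(-0.06)], [0, 0, np.float64(-0.05)], [0, 0, np.float64(-0.06)], [0, 0, np.float64(-0.05)], [0, 0, np.float64(-0.06)], [0, 0, np.float64(-0.05)], [0, 0, np.float64(-0.06)], [0, 0, np.float64(-0.05)], [0, 0, np.float64(-0.06)], [0, 0, np.float64(-0.05)], [0, 0, np.float64(-0.06)], [0, 0, np.float64(-0.05)]]
(np.float64(81.44391751358756), np.float64(57.20999936394074), np.float64(199.54603124694648), np.float64(2.061966877463619))
```

Call:
apply_moves(
  dp=[
    [-0.034,-0.018,0.001],
    [-0.033,-0.02,0.001],
    [-0.032,-0.021,0.001],
    [-0.03,-0.023,0.001],
    [-0.029,-0.024,0.001],
    [-0.028,-0.026,0.001],
    [-0.026,-0.027,0.001],
    [-0.025,-0.029,0.001],
    [-0.023,-0.03,0.002],
    [-0.022,-0.031,0.001],
  ],
  twist=[
    [0,0,-0.05],
    [0,0,-0.05],
    [0,0,-0.05],
    [0,0,-0.05],
    [0,0,-0.05],
    [0,0,-0.06],
    [0,0,-0.05],
    [0,0,-0.06],
    [0,0,-0.05],
    [0,0,-0.06],
  ],
  fingers=[0.72,0.72,0.72,0.72,0.72,0.72,0.72,0.72,0.72,0.72],
  newtons=15,
)

```text
time: 1.1
position: [0.4978, 0.2914, 0.211]
tool_rot: [0.178, -3.136, 0.001]
ft_force: [-0.7, -0.1, -0.3]
grip_width: 0.288
grip_force: 0.0
```

Call:
apply_moves(
  dp=[
    [-0.02,-0.033,0.002],
    [-0.018,-0.033,0.001],
    [-0.016,-0.035,0.002],
    [-0.015,-0.035,0.001],
    [-0.012,-0.036,0.002],
    [-0.011,-0.037,0.001],
    [-0.008,-0.037,0.002],
    [0,0,0],
    [0,0,0],
  ],
  twist=[
    [0,0,-0.05],
    [0,0,-0.06],
    [0,0,-0.05],
    [0,0,-0.06],
    [0,0,-0.05],
    [0,0,-0.06],
    [0,0,-0.05],
    [0,0,0],
    [0,0,0],
  ],
  fingers=[0.72,0.72,0.72,0.72,0.72,0.72,0.72,0.72,0.72],
)

```text
time: 2.0
position: [0.6611, 0.0807, 0.1996]
tool_rot: [0.759, -3.047, -0.0]
ft_force: [0.4, 0.5, -0.0]
grip_width: 0.28
grip_force: 0.0
```

```bash
python3 - <<'E'
from h import *
s,p,phi=tool(); im=get_image("wrist"); cv2.imwrite("pics/w1.png",im[:,:,::-1])
print(case(p)*1e3,p[2],phi,s["time"],s["grip_width"])
C=cam("wrist",s)
P=[(100,74,106),(100,-74,106),(-30,74,106),(81.4,57.3,108),(118,0,84)]
print(proj(C,[np.r_[RC@np.array(q[:2])/1e3+T0,q[2]/1e3] for q in P]).round())
E
```

```text
[81.68169774 56.5640814 ] 0.19962306976391386 2.0592519269358007 2.0 0.28000199791008024
[[284. 242.]
 [152. 133.]
 [387. 135.]
 [284. 217.]
 [214. 199.]]
```

View pics/w1.png

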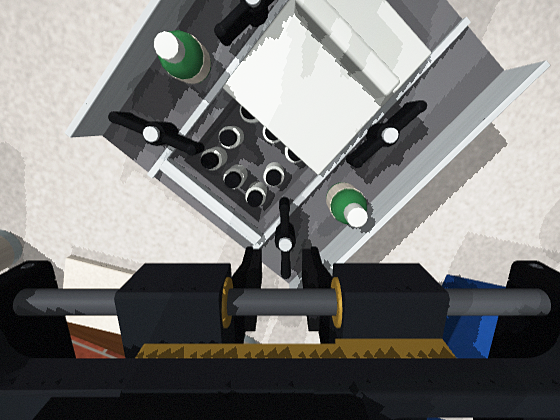

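The wrist view shows the far_left hub at (285,243), against a prediction of (284,242). Its inner wing points straight up to (284,200), aligned between the fingers. The far_right hub is at (152,134), as predicted, so I descend, grip and turn.

```bash
python3 - <<'E'
from h import *
s,p,phi=tool()
e=rows([*arc(1,100,25,[.84],90,np.pi)]);print(e)
print(rows(arc(1,100,25,np.linspace(.84,1.62,9)[1:],90,np.pi),start=e,step=.015,turn=.11))
E
```

```text
3 dp [[0.0, 0.0, 0.037], [0.0, -0.001, 0.036], [0.0, 0.0, 0.037]] 
twist [[0, 0, np.float64(0.0)], [0, 0, np.float64(0.0)], [0, 0, np.float64(0.0)]]
(np.float64(81.48943272309096), np.float64(57.556189019182476), np.float64(89.87470951111587), np.float64(2.061800995125808))
8 dp [[0.0001, 0.0023, -0.0001], [-0.0001, 0.0025, 0.0], [-0.0001, 0.0024, 0.0], [-0.0001, 0.0024, 0.0], [-0.0002, 0.0025, 0.0], [-0.0001, 0.0024, 0.0], [-0.0001, 0.0024, 0.0], [-0.0001, 0.0025, 0.0]] 
twist [[0, 0, np.float64(0.1)], [0, 0, np.float64(0.09)], [0, 0, np.float64(0.1)], [0, 0, np.float64(0.1)], [0, 0, np.float64(0.1)], [0, 0, np.float64(0.09)], [0, 0, np.float64(0.1)], [0, 0, np.float64(0.1)]]
(np.float64(75.0056715902371), np.float64(75.27470198491842), np.float64(89.97470951111588), np.float64(1.2818009951258071))
```

Call:
apply_moves(
  dp=[
    [0,0,0.037],
    [0,-0.001,0.036],
    [0,0,0.037],
    [0,0,0],
    [0,0,0],
    [0,0,0],
    [0,0,0],
  ],
  twist=[
    [0,0,0],
    [0,0,0],
    [0,0,0],
    [0,0,0],
    [0,0,0],
    [0,0,0],
    [0,0,0],
  ],
  fingers=[0.72,0.72,0.72,0.72,1,1,1],
  newtons=15,
)

```text
time: 2.75
position: [0.6625, 0.0833, 0.0934]
tool_rot: [-0.765, 3.044, 0.004]
ft_force: [-2.4, 2.1, 3.9]
grip_width: 0.103
grip_force: 15.0
```

Call:
apply_moves(
  dp=[
    [0,0.0024,0],
    [0,0.0024,0],
    [0,0.0024,0],
    [0,0.0024,0],
    [0,0.0024,0],
    [0,0.0024,0],
    [0,0.0024,0],
    [0,0.0024,0],
    [0,0,0],
  ],
  twist=[
    [0,0,0.1],
    [0,0,0.1],
    [0,0,0.09],
    [0,0,0.1],
    [0,0,0.1],
    [0,0,0.1],
    [0,0,0.09],
    [0,0,0.1],
    [0,0,0],
  ],
  fingers=[1,1,1,1,1,1,1,1,1],
)

```text
time: 3.65
position: [0.6597, 0.1006, 0.0934]
tool_rot: [0.451, 3.107, 0.003]
ft_force: [-3.5, 0.8, 5.7]
grip_width: 0.102
grip_force: 15.0
```

```bash
python3 - <<'E'
from h import *
s,p,phi=tool()
print(case(p)*1e3,p[2],phi,s["ft_force"],s["torque"],s["grip_width"],s["grip_force"])
e=(*(case(p)*1e3),p[2]*1e3,phi)
u=(*e[:2],175,phi)
print(rows([u,*arc(-1,100,25,[.30],175)]))
E
```

```text
[75.67612948 75.58366246] 0.09341021941921629 1.2821612339253778 [-3.46997737  0.81233216  5.71007685] [0.1860688  0.60219046 0.17956746] 0.10155489291007734 15.014996118843555
16 dp [[0.0, 0.0, -0.027], [0.0, 0.0, -0.027], [0.0, 0.0, -0.028], [-0.002, -0.01, 0.0], [-0.003, -0.009, 0.0], [-0.003, -0.009, 0.0], [-0.004, -0.009, 0.0], [-0.005, -0.008, 0.0], [-0.006, -0.008, 0.0], [-0.007, -0.007, 0.0], [-0.007, -0.007, 0.0], [-0.008, -0.006, 0.0], [-0.008, -0.005, 0.0], [-0.009, -0.004, 0.0], [-0.009, -0.003, 0.0], [-0.009, -0.003, 0.0]] 
twist [[0, 0, np.float64(0.0)], [0, 0, np.float64(0.0)], [0, 0, np.float64(0.0)], [0, 0, np.float64(0.09)], [0, 0, np.float64(0.09)], [0, 0, np.float64(0.09)], [0, 0, np.float64(0.1)], [0, 0, np.float64(0.09)], [0, 0, np.float64(0.1)], [0, 0, np.float64(0.09)], [0, 0, np.float64(0.1)], [0, 0, np.float64(0.09)], [0, 0, np.float64(0.1)], [0, 0, np.float64(0.09)], [0, 0, np.float64(0.1)], [0, 0, np.float64(0.09)]]
(np.float64(92.23977439952607), np.float64(-49.75976215907607), np.float64(175.41021941921628), np.float64(0.06216123392537781))
```

Call:
apply_moves(
  dp=[
    [0,0,0],
    [0,0,0],
    [0,0,-0.027],
    [0,0,-0.027],
    [0,0,-0.028],
    [-0.002,-0.01,0],
    [-0.003,-0.009,0],
    [-0.003,-0.009,0],
    [-0.004,-0.009,0],
    [-0.005,-0.008,0],
  ],
  twist=[
    [0,0,0],
    [0,0,0],
    [0,0,0],
    [0,0,0],
    [0,0,0],
    [0,0,0.09],
    [0,0,0.09],
    [0,0,0.09],
    [0,0,0.1],
    [0,0,0.09],
  ],
  fingers=[0.72,0.72,0.72,0.72,0.72,0.72,0.72,0.72,0.72,0.72],
)

```text
time: 4.65
position: [0.6539, 0.0507, 0.1729]
tool_rot: [1.154, 2.921, 0.001]
ft_force: [-0.1, -0.2, 0.9]
grip_width: 0.286
grip_force: 0.0
```

Call:
apply_moves(
  dp=[
    [-0.006,-0.008,0],
    [-0.007,-0.007,0],
    [-0.007,-0.007,0],
    [-0.008,-0.006,0],
    [-0.008,-0.005,0],
    [-0.009,-0.004,0],
    [-0.009,-0.003,0],
    [-0.009,-0.003,0],
    [0,0,0],
    [0,0,0],
  ],
  twist=[
    [0,0,0.1],
    [0,0,0.09],
    [0,0,0.1],
    [0,0,0.09],
    [0,0,0.1],
    [0,0,0.09],
    [0,0,0.1],
    [0,0,0.09],
    [0,0,0],
    [0,0,0],
  ],
  fingers=[0.72,0.72,0.72,0.72,0.72,0.72,0.72,0.72,0.72,0.72],
)

```text
time: 5.65
position: [0.6455, -0.026, 0.1728]
tool_rot: [2.149, 2.291, 0.001]
ft_force: [-0.2, 0.3, -0.1]
grip_width: 0.284
grip_force: 0.0
```

```bash
python3 - <<'E'
from h import *
s,p,phi=tool(); im=get_image("wrist"); cv2.imwrite("pics/w2.png",im[:,:,::-1])
print(case(p)*1e3,p[2],phi,s["time"])
C=cam("wrist",s)
P=[(100,74,106),(100,-74,106),(62,74,108),(100-38*np.sin(.3),-74+38*np.cos(.3),108)]
print(proj(C,[np.r_[RC@np.array(q[:2])/1e3+T0,q[2]/1e3] for q in P]).round())
e=rows(arc(-1,100,25,[.30],89));print(e)
print(rows(arc(-1,100,25,np.linspace(.3,1.64,15)[1:],89),start=e,step=.015,turn=.11))
E
```

```text
[ 91.81229564 -50.85784948] 0.17277272752673822 0.0639379712520142 5.65
[[344.  69.]
 [282. 252.]
 [293.  50.]
 [282. 210.]]
3 dp [[0.0, 0.0, 0.028], [0.0, 0.0, 0.028], [0.0, 0.001, 0.028]] 
twist [[0, 0, np.float64(0.0)], [0, 0, np.float64(0.0)], [0, 0, np.float64(0.0)]]
(np.float64(92.64540620552997), np.float64(-49.989252593370594), np.float64(88.69514741805837), np.float64(0.06445091160550065))
14 dp [[-0.0002, -0.0025, -0.0003], [-0.0001, -0.0024, 0.0], [-0.0002, -0.0023, 0.0], [-0.0001, -0.0024, 0.0], [-0.0001, -0.0024, 0.0], [-0.0001, -0.0024, 0.0], [-0.0001, -0.0024, 0.0], [-0.0001, -0.0024, 0.0], [-0.0001, -0.0024, 0.0], [-0.0001, -0.0024, 0.0], [-0.0002, -0.0024, 0.0], [-0.0001, -0.0023, 0.0], [-0.0001, -0.0024, 0.0], [-0.0001, -0.0024, 0.0]] 
twist [[0, 0, np.float64(-0.09)], [0, 0, np.float64(-0.1)], [0, 0, np.float64(-0.09)], [0, 0, np.float64(-0.1)], [0, 0, np.float64(-0.1)], [0, 0, np.float64(-0.09)], [0, 0, np.float64(-0.1)], [0, 0, np.float64(-0.09)], [0, 0, np.float64(-0.1)], [0, 0, np.float64(-0.09)], [0, 0, np.float64(-0.1)], [0, 0, np.float64(-0.1)], [0, 0, np.float64(-0.09)], [0, 0, np.float64(-0.1)]]
(np.float64(75.06077675567612), np.float64(-75.70965595199584), np.float64(88.99514741805837), np.float64(1.4044509116055008))
```

View pics/w2.png

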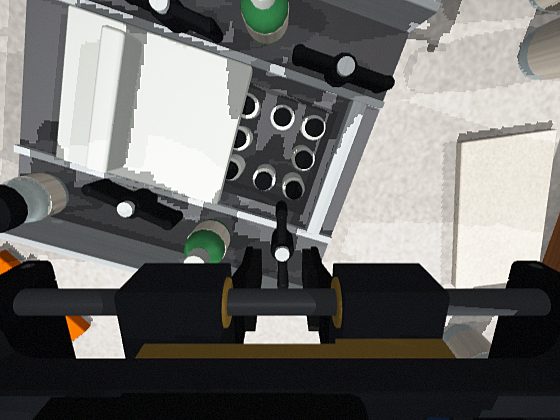

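The picture shows far_left lying along the rail, with its hub at (345,67) and wing tip at (295,48). The far_right hub is at (281,253) with its wing up to (282,208), aligned between the fingers.

Call:
apply_moves(
  dp=[
    [0,0.001,0.028],
    [0,0,0.028],
    [0,0,0.028],
    [0,0,0],
    [0,0,0],
    [0,0,0],
    [0,0,0],
    [0,0,0],
  ],
  twist=[
    [0,0,0],
    [0,0,0],
    [0,0,0],
    [0,0,0],
    [0,0,0],
    [0,0,0],
    [0,0,0],
    [0,0,0],
  ],
  fingers=[0.72,0.72,0.72,0.72,0.72,1,1,1],
  newtons=15,
)

```text
time: 6.5
position: [0.6461, -0.0261, 0.0899]
tool_rot: [-2.151, -2.289, -0.001]
ft_force: [-1.5, -0.8, 5.3]
grip_width: 0.098
grip_force: 14.6
```

Call:
apply_moves(
  dp=[
    [0,-0.0024,0],
    [0,-0.0024,0],
    [0,-0.0024,0],
    [0,-0.0024,0],
    [0,-0.0024,0],
    [0,-0.0024,0],
    [0,-0.0024,0],
  ],
  twist=[
    [0,0,-0.1],
    [0,0,-0.09],
    [0,0,-0.1],
    [0,0,-0.1],
    [0,0,-0.09],
    [0,0,-0.1],
    [0,0,-0.09],
  ],
  fingers=[1,1,1,1,1,1,1],
)

```text
time: 7.2
position: [0.6326, -0.0316, 0.0901]
tool_rot: [1.272, 2.868, 0.004]
ft_force: [2.3, 0.1, 0.7]
grip_width: 0.092
grip_force: 14.8
```

Call:
apply_moves(
  dp=[
    [0,-0.0024,0],
    [0,-0.0024,0],
    [0,-0.0024,0],
    [0,-0.0024,0],
    [0,-0.0024,0],
    [0,-0.0024,0],
    [0,-0.0024,0],
    [0,0,0],
  ],
  twist=[
    [0,0,-0.1],
    [0,0,-0.09],
    [0,0,-0.1],
    [0,0,-0.1],
    [0,0,-0.09],
    [0,0,-0.1],
    [0,0,-0.09],
    [0,0,0],
  ],
  fingers=[1,1,1,1,1,1,1,1],
)

```text
time: 8.0
position: [0.6254, -0.0431, 0.0901]
tool_rot: [0.261, 3.124, 0.007]
ft_force: [5.5, 4.0, -3.2]
grip_width: 0.102
grip_force: 16.4
```

```bash
python3 - <<'E'
from h import *
s,p,phi=tool()
print(case(p)*1e3,p[2],phi,s["ft_force"],s["torque"],s["grip_width"],s["grip_force"])
u=(*(case(p)*1e3),170,phi)
print(rows([u,(-55,0,165,YAW)]))
E
```

```text
[ 76.35569053 -72.22054882] 0.09012694842000012 1.4043202358324816 [ 5.4660529   3.95923577 -3.20708884] [ 0.97420387 -1.18680462 -0.33024231] 0.10189199961098776 16.35252884501824
19 dp [[0.0, 0.0, -0.04], [0.0, 0.0, -0.04], [0.007, 0.005, 0.0], [0.008, 0.004, 0.0], [0.008, 0.003, 0.0], [0.009, 0.002, 0.0], [0.009, 0.002, 0.0], [0.009, 0.001, 0.0], [0.009, 0.0, 0.0], [0.009, -0.001, 0.001], [0.008, -0.002, 0.0], [0.008, -0.003, 0.001], [0.008, -0.003, 0.0], [0.008, -0.004, 0.001], [0.007, -0.005, 0.0], [0.007, -0.006, 0.001], [0.006, -0.006, 0.0], [0.006, -0.007, 0.001], [0.005, -0.007, 0.0]] 
twist [[0, 0, np.float64(0.0)], [0, 0, np.float64(0.0)], [0, 0, np.float64(0.1)], [0, 0, np.float64(0.1)], [0, 0, np.float64(0.1)], [0, 0, np.float64(0.1)], [0, 0, np.float64(0.1)], [0, 0, np.float64(0.1)], [0, 0, np.float64(0.09)], [0, 0, np.float64(0.1)], [0, 0, np.float64(0.09)], [0, 0, np.float64(0.1)], [0, 0, np.float64(0.09)], [0, 0, np.float64(0.1)], [0, 0, np.float64(0.09)], [0, 0, np.float64(0.1)], [0, 0, np.float64(0.09)], [0, 0, np.float64(0.1)], [0, 0, np.float64(0.09)]]
(np.float64(-54.8439831867827), np.float64(0.4226054982853857), np.float64(165.1269484200001), np.float64(-0.23567976416751862))
```

Call:
apply_moves(
  dp=[
    [0,0,0],
    [0,0,0],
    [0,0,-0.04],
    [0,0,-0.04],
    [0.007,0.005,0],
    [0.008,0.004,0],
    [0.008,0.003,0],
    [0.009,0.002,0],
    [0.009,0.002,0],
    [0.009,0.001,0],
  ],
  twist=[
    [0,0,0],
    [0,0,0],
    [0,0,0],
    [0,0,0],
    [0,0,0.1],
    [0,0,0.1],
    [0,0,0.1],
    [0,0,0.1],
    [0,0,0.1],
    [0,0,0.1],
  ],
  fingers=[0.72,0.72,0.72,0.72,0.72,0.72,0.72,0.6,0.6,0.6],
)

```text
time: 9.0
position: [0.5825, -0.0098, 0.1688]
tool_rot: [-1.185, -2.909, 0.001]
ft_force: [-0.8, -0.6, 0.7]
grip_width: 0.391
grip_force: 0.0
```

Call:
apply_moves(
  dp=[
    [0.009,0,0],
    [0.009,-0.001,0.001],
    [0.008,-0.002,0],
    [0.008,-0.003,0.001],
    [0.008,-0.003,0],
    [0.008,-0.004,0.001],
    [0.007,-0.005,0],
    [0.007,-0.006,0.001],
    [0.006,-0.006,0],
    [0.006,-0.007,0.001],
  ],
  twist=[
    [0,0,0.09],
    [0,0,0.1],
    [0,0,0.09],
    [0,0,0.1],
    [0,0,0.09],
    [0,0,0.1],
    [0,0,0.09],
    [0,0,0.1],
    [0,0,0.09],
    [0,0,0.1],
  ],
  fingers=[0.6,0.6,0.6,0.6,0.6,0.6,0.6,0.6,0.6,0.6],
)

```text
time: 10.0
position: [0.518, 0.0496, 0.1639]
tool_rot: [2.384, 2.045, 0.0]
ft_force: [0.1, 0.2, -0.2]
grip_width: 0.398
grip_force: 0.0
```

Call:
apply_moves(
  dp=[
    [0.005,-0.007,0],
    [0,0,0],
    [0,0,0],
  ],
  twist=[
    [0,0,0.09],
    [0,0,0],
    [0,0,0],
  ],
  fingers=[0.6,0.6,0.6],
)

```text
time: 10.3
position: [0.5123, 0.0556, 0.1638]
tool_rot: [2.467, 1.944, 0.001]
ft_force: [0.8, -0.2, -0.7]
grip_width: 0.403
grip_force: 0.0
```

```bash
python3 - <<'E'
from h import *
s,p,phi=tool(); im=get_image("wrist"); 
t=get_image("top")
a=cv2.resize(t[125:245,215:345],None,fx=5,fy=5,interpolation=cv2.INTER_CUBIC)[:560,:]
b=np.vstack([cv2.resize(im,(520,390)),cv2.resize(im[:10,:10],(520,170))])
# wrist only: cover; top: far latches
cv2.imwrite("pics/w3.png",im[:,:,::-1]); cv2.imwrite("pics/t3.png",a[:,:,::-1])
print(case(p)*1e3,p[2],phi,s["time"])
C=cam("wrist",s)
P=[(-55,50,114),(-55,-50,114),(-30,74,106),(-30,-74,106),(100,-74,106)]
print(proj(C,[np.r_[RC@np.array(q[:2])/1e3+T0,q[2]/1e3] for q in P]).round())
E
```

```text
[-56.90439853  -3.07165835] 0.16382301244592196 -0.2359714879590924 10.3
[[283. 163.]
 [283. 286.]
 [318. 128.]
 [311. 306.]
 [461. 306.]]
```

View pics/w3.png

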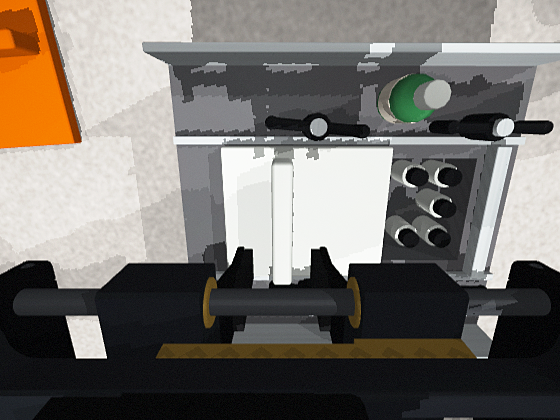

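The wrist view shows the cover's bar at (283,220) centred between the fingers (237 and 320), and far_left along the rail at (490,127). I grip the bar and slide.

Call:
apply_moves(
  dp=[
    [0,0.001,0.025],
    [0,0,0.025],
    [0,0,0.024],
    [0,0,0],
    [0,0,0],
    [0,0,0],
    [0,0,0],
    [0,0,0],
  ],
  twist=[
    [0,0,0],
    [0,0,0],
    [0,0,0],
    [0,0,0],
    [0,0,0],
    [0,0,0],
    [0,0,0],
    [0,0,0],
  ],
  fingers=[0.6,0.6,0.6,0.6,0.6,1,1,1],
  newtons=15,
)

```text
time: 11.2
position: [0.5139, 0.056, 0.0906]
tool_rot: [2.469, 1.942, 0.003]
ft_force: [-0.1, 0.4, -0.3]
grip_width: 0.213
grip_force: 0.0
```

Call:
apply_moves(
  dp=[
    [0,0.01,0],
    [0,0.015,0],
    [0,0.015,0],
    [0,0.015,0],
    [0,0.015,0],
  ],
  twist=[
    [0,0,0],
    [0,0,0],
    [0,0,0],
    [0,0,0],
    [0,0,0],
  ],
  fingers=[1,1,1,1,1],
)

```text
time: 11.7
position: [0.5805, 0.0403, 0.0903]
tool_rot: [-2.466, -1.941, 0.002]
ft_force: [-5.7, 1.8, 8.0]
grip_width: 0.184
grip_force: 15.0
```

Call:
apply_moves(
  dp=[
    [0,0.006,0],
    [0,0.004,0],
    [0,0.003,0],
    [0,0.001,0],
    [0,0,0],
  ],
  twist=[
    [0,0,0],
    [0,0,0],
    [0,0,0],
    [0,0,0],
    [0,0,0],
  ],
  fingers=[1,1,1,1,1],
)

```text
time: 12.2
position: [0.5936, 0.0369, 0.0903]
tool_rot: [-2.467, -1.941, 0.002]
ft_force: [-4.5, 1.6, 6.1]
grip_width: 0.185
grip_force: 15.0
```

```bash
python3 - <<'E'
from h import *
s,p,phi=tool()
print(case(p)*1e3,p[2],phi,RC.T@s["ft_force"][:2],s["ft_force"],s["grip_width"],s["grip_force"])
E
```

```text
[26.53419112 -1.99057148] 0.09028847555940447 -0.23732367677821356 [-4.76482983  0.52120963] [-4.50600389  1.63437808  6.09698019] 0.18481227741697986 14.995524855976328
```

Call:
apply_moves(
  dp=[
    [0,0.002,0],
    [0,0.002,0],
    [0,0.001,0],
    [0,0,0],
  ],
  twist=[
    [0,0,0],
    [0,0,0],
    [0,0,0],
    [0,0,0],
  ],
  fingers=[1,1,1,1],
)

```text
time: 12.6
position: [0.5938, 0.0369, 0.0902]
tool_rot: [-2.46, -1.937, 0.013]
ft_force: [-18.6, 3.0, 16.2]
grip_width: 0.185
grip_force: 14.9
```

```bash
python3 - <<'E'
from h import *
s,p,phi=tool()
print(case(p)*1e3,p[2],phi,RC.T@s["ft_force"][:2],s["ft_force"],s["grip_width"],s["grip_force"])
E
```

```text
[26.67312188 -1.96102058] 0.09017927449308956 -0.2365785400699782 [-18.78053002  -1.46134463] [-18.59264288   3.02613066  16.17747347] 0.18478818300157582 14.930014852434397
```

The cover stopped at the end stop: the bar centre is near x = 27 of 28 mm, and the force rose as I pressed. I relax, release and go to near_right.

```bash
python3 - <<'E'
from h import *
s,p,phi=tool(); x,y=case(p)*1e3
print(rows([(x,y,165,phi),*arc(-1,-30,25,[1.68],165)],turn=.14))
E
```

```text
14 dp [[0.0, 0.0, -0.037], [0.0, 0.0, -0.038], [-0.006, -0.007, 0.0], [-0.005, -0.008, 0.0], [-0.004, -0.008, 0.0], [-0.003, -0.009, 0.0], [-0.002, -0.009, 0.0], [0.0, -0.009, 0.0], [0.001, -0.009, 0.0], [0.002, -0.009, 0.0], [0.003, -0.009, 0.0], [0.005, -0.008, 0.0], [0.005, -0.007, 0.0], [0.007, -0.007, 0.0]] 
twist [[0, 0, np.float64(0.0)], [0, 0, np.float64(0.0)], [0, 0, np.float64(-0.14)], [0, 0, np.float64(-0.14)], [0, 0, np.float64(-0.14)], [0, 0, np.float64(-0.14)], [0, 0, np.float64(-0.14)], [0, 0, np.float64(-0.14)], [0, 0, np.float64(-0.14)], [0, 0, np.float64(-0.14)], [0, 0, np.float64(-0.14)], [0, 0, np.float64(-0.14)], [0, 0, np.float64(-0.14)], [0, 0, np.float64(-0.14)]]
(np.float64(-54.97697763779621), np.float64(-77.069405276342), np.float64(165.17927449308957), np.float64(1.4434214599300224))
```

Call:
apply_moves(
  dp=[
    [0,-0.002,0],
    [0,0,0],
    [0,0,0],
    [0,0,0],
    [0,0,-0.037],
    [0,0,-0.038],
    [-0.006,-0.007,0],
    [-0.005,-0.008,0],
    [-0.004,-0.008,0],
    [-0.003,-0.009,0],
  ],
  twist=[
    [0,0,0],
    [0,0,0],
    [0,0,0],
    [0,0,0],
    [0,0,0],
    [0,0,0],
    [0,0,-0.14],
    [0,0,-0.14],
    [0,0,-0.14],
    [0,0,-0.14],
  ],
  fingers=[1,0.65,0.65,0.65,0.65,0.65,0.65,0.72,0.72,0.72],
)

```text
time: 13.6
position: [0.5651, 0.0176, 0.1647]
tool_rot: [1.829, 2.553, 0.001]
ft_force: [-0.1, 0.2, -0.2]
grip_width: 0.285
grip_force: 0.0
```

Call:
apply_moves(
  dp=[
    [-0.002,-0.011,0],
    [0,-0.009,0],
    [0.001,-0.009,0],
    [0.002,-0.009,0],
    [0.003,-0.009,0],
    [0.005,-0.008,0],
    [0.005,-0.007,0],
    [0.007,-0.007,0],
    [0,0,0],
    [0,0,0],
  ],
  twist=[
    [0,0,-0.14],
    [0,0,-0.14],
    [0,0,-0.14],
    [0,0,-0.14],
    [0,0,-0.14],
    [0,0,-0.14],
    [0,0,-0.14],
    [0,0,-0.14],
    [0,0,0],
    [0,0,0],
  ],
  fingers=[0.72,0.72,0.72,0.72,0.72,0.72,0.72,0.72,0.72,0.72],
)

```text
time: 14.6
position: [0.4991, -0.0189, 0.1648]
tool_rot: [0.208, 3.133, 0.001]
ft_force: [-0.4, -1.1, 0.4]
grip_width: 0.281
grip_force: 0.0
```

```bash
python3 - <<'E'
from h import *
s,p,phi=tool(); im=get_image("wrist"); cv2.imwrite("pics/w4.png",im[:,:,::-1])
print(case(p)*1e3,p[2],phi,s["time"])
C=cam("wrist",s)
P=[(-30,-74,106),(-30-38*np.sin(1.7),-74+38*np.cos(1.7),108),(-22,58,84),(-22,-58,84),(118,0,84)]
print(proj(C,[np.r_[RC@np.array(q[:2])/1e3+T0,q[2]/1e3] for q in P]).round())
e=rows(arc(-1,-30,25,[1.69],90));print(e)
print(rows(arc(-1,-30,25,np.linspace(1.69,-.06,15)[1:],90),start=e,step=.015,turn=.13))
E
```

```text
[-52.04810786 -78.52521705] 0.16480515048306837 1.4382026763637918 14.6
[[285. 254.]
 [284. 210.]
 [428. 266.]
 [302. 253.]
 [340. 380.]]
2 dp [[0.001, 0.001, 0.037], [0.002, 0.001, 0.038]] 
twist [[0, 0, np.float64(-0.01)], [0, 0, np.float64(0.0)]]
(np.float64(-55.23190070018496), np.float64(-76.65271023159545), np.float64(89.72206397931818), np.float64(1.4491126744505034))
14 dp [[-0.0006, 0.0028, -0.0003], [-0.0002, 0.0031, 0.0], [-0.0002, 0.0031, 0.0], [-0.0002, 0.0031, 0.0], [-0.0002, 0.0031, 0.0], [-0.0002, 0.0031, 0.0], [-0.0002, 0.0031, 0.0], [-0.0002, 0.0031, 0.0], [-0.0001, 0.0031, 0.0], [-0.0002, 0.0032, 0.0], [-0.0002, 0.0031, 0.0], [-0.0002, 0.0031, 0.0], [-0.0002, 0.0031, 0.0], [-0.0002, 0.0032, 0.0]] 
twist [[0, 0, np.float64(0.12)], [0, 0, np.float64(0.13)], [0, 0, np.float64(0.12)], [0, 0, np.float64(0.13)], [0, 0, np.float64(0.12)], [0, 0, np.float64(0.13)], [0, 0, np.float64(0.12)], [0, 0, np.float64(0.13)], [0, 0, np.float64(0.12)], [0, 0, np.float64(0.13)], [0, 0, np.float64(0.12)], [0, 0, np.float64(0.13)], [0, 0, np.float64(0.12)], [0, 0, np.float64(0.13)]]
(np.float64(-28.45603310038755), np.float64(-49.01584318043718), np.float64(90.02206397931816), np.float64(-0.3008873255494967))
```

View pics/w4.png

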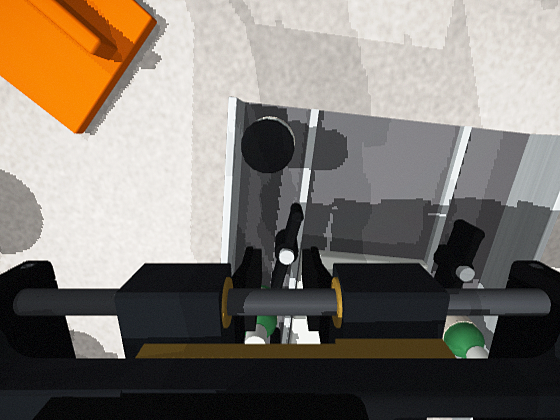

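The image shows the near_right hub at (287,256) and its wing tip at (297,206). That is right of the predicted tip (284,210), so the angle is nearer 1.45, and I re-plan with that.

```bash
python3 - <<'E'
from h import *
s,p,phi=tool(); C=cam("wrist",s)
h=case(ray(C,287,256,.106)); t=case(ray(C,297,207,.108)); print(h*1e3,t*1e3,np.arctan2(h[0]-t[0],t[1]-h[1]))
th=1.45
e=rows([*arc(-1,-30,25,[th],165),*arc(-1,-30,25,[th],90)]);print(e)
print(rows(arc(-1,-30,25,np.linspace(th,-.06,13)[1:],90),start=e,step=.015,turn=.13))
E
```

```text
[-28.34883046 -72.10631759] [-71.35282812 -69.22032758] 1.503786995928103
5 dp [[0.001, 0.003, 0.0], [0.001, 0.002, 0.0], [0.001, 0.002, 0.0], [0.0, 0.0, 0.037], [0.0, 0.0, 0.038]] 
twist [[0, 0, np.float64(0.08)], [0, 0, np.float64(0.07)], [0, 0, np.float64(0.08)], [0, 0, np.float64(0.0)], [0, 0, np.float64(0.0)]]
(np.float64(-55.31082221246579), np.float64(-71.41045746719236), np.float64(89.72206397931818), np.float64(1.2091126744505032))
12 dp [[-0.0006, 0.0036, -0.0003], [-0.0002, 0.0032, 0.0], [-0.0002, 0.0031, 0.0], [-0.0002, 0.0031, 0.0], [-0.0002, 0.0032, 0.0], [-0.0002, 0.0031, 0.0], [-0.0002, 0.0032, 0.0], [-0.0002, 0.0031, 0.0], [-0.0002, 0.0031, 0.0], [-0.0002, 0.0032, 0.0], [-0.0002, 0.0031, 0.0], [-0.0002, 0.0032, 0.0]] 
twist [[0, 0, np.float64(0.12)], [0, 0, np.float64(0.13)], [0, 0, np.float64(0.13)], [0, 0, np.float64(0.12)], [0, 0, np.float64(0.13)], [0, 0, np.float64(0.12)], [0, 0, np.float64(0.13)], [0, 0, np.float64(0.12)], [0, 0, np.float64(0.13)], [0, 0, np.float64(0.13)], [0, 0, np.float64(0.12)], [0, 0, np.float64(0.13)]]
(np.float64(-28.4618805682586), np.float64(-49.03135280534109), np.float64(90.02206397931816), np.float64(-0.30088732554949693))
```

Call:
apply_moves(
  dp=[
    [0.001,0.003,0],
    [0.001,0.003,0],
    [0.001,0.002,0],
    [0,0,0.037],
    [0,0,0.038],
    [0,0,0],
    [0,0,0],
    [0,0,0],
    [0,0,0],
    [0,0,0],
  ],
  twist=[
    [0,0,0.07],
    [0,0,0.07],
    [0,0,0.06],
    [0,0,0],
    [0,0,0],
    [0,0,0],
    [0,0,0],
    [0,0,0],
    [0,0,0],
    [0,0,0],
  ],
  fingers=[0.72,0.72,0.72,0.72,0.72,0.72,0.72,1,1,1],
  newtons=15,
)

```text
time: 15.65
position: [0.4989, -0.0093, 0.0914]
tool_rot: [0.514, 3.096, 0.004]
ft_force: [0.8, 1.2, 3.2]
grip_width: 0.104
grip_force: 15.0
```

Call:
apply_moves(
  dp=[
    [-0.0002,0.0031,0],
    [-0.0002,0.0031,0],
    [-0.0002,0.0031,0],
    [-0.0002,0.0031,0],
    [-0.0002,0.0031,0],
    [-0.0002,0.0031,0],
    [-0.0002,0.0031,0],
  ],
  twist=[
    [0,0,0.13],
    [0,0,0.12],
    [0,0,0.13],
    [0,0,0.12],
    [0,0,0.13],
    [0,0,0.12],
    [0,0,0.13],
  ],
  fingers=[1,1,1,1,1,1,1],
)

```text
time: 16.35
position: [0.5124, 0.0042, 0.0913]
tool_rot: [1.792, 2.579, 0.001]
ft_force: [-3.8, -1.5, 6.1]
grip_width: 0.107
grip_force: 15.0
```

```bash
python3 - <<'E'
from h import *
s,p,phi=tool(); c=case(p)*1e3
print(c,p[2],phi,s["ft_force"],s["grip_width"],"th tool",phi-YAW,"th pos",np.arctan2(-30-c[0],c[1]+74),np.hypot(-30-c[0],c[1]+74))
th=phi-YAW
print(rows(arc(-1,-30,25,np.linspace(th,-.06,7)[1:],90),step=.015,turn=.13))
E
```

```text
[-44.61933509 -52.98457049] 0.09125005416318797 0.35668111112327516 [-3.81387074 -1.49335697  6.10855047] 0.10667823909721547 th tool 0.5956811111232752 th pos 0.6077989774687791 25.600258516680682
6 dp [[-0.0007, 0.003, 0.0013], [-0.0002, 0.0028, 0.0], [-0.0001, 0.0027, 0.0], [-0.0002, 0.0027, 0.0], [-0.0001, 0.0028, 0.0], [-0.0002, 0.0027, 0.0]] 
twist [[0, 0, np.float64(0.11)], [0, 0, np.float64(0.11)], [0, 0, np.float64(0.11)], [0, 0, np.float64(0.11)], [0, 0, np.float64(0.11)], [0, 0, np.float64(0.11)]]
(np.float64(-28.47959548309557), np.float64(-49.07815971470208), np.float64(89.95005416318799), np.float64(-0.3033188888767248))
```

Call:
apply_moves(
  dp=[
    [-0.0002,0.003,0],
    [-0.0002,0.0028,0],
    [-0.0002,0.0028,0],
    [-0.0002,0.0028,0],
    [-0.0002,0.0028,0],
    [-0.0002,0.003,0],
    [0,0.001,0],
    [0,0,0],
  ],
  twist=[
    [0,0,0.11],
    [0,0,0.11],
    [0,0,0.11],
    [0,0,0.11],
    [0,0,0.11],
    [0,0,0.08],
    [0,0,0],
    [0,0,0],
  ],
  fingers=[1,1,1,1,1,1,1,1],
)

```text
time: 17.15
position: [0.5265, 0.0049, 0.0908]
tool_rot: [-2.494, -1.902, 0.008]
ft_force: [-11.4, 0.1, 14.3]
grip_width: 0.103
grip_force: 15.0
```

```bash
python3 - <<'E'
from h import *
s,p,phi=tool(); c=case(p)*1e3
print(c,p[2],phi,s["ft_force"],s["grip_width"],"th tool",phi-YAW,"th pos",np.arctan2(-30-c[0],c[1]+74),np.hypot(-30-c[0],c[1]+74))
E
```

```text
[-31.10649624 -48.90900689] 0.09084885474236129 -0.2678904587906988 [-11.41399063   0.12627357  14.2919851 ] 0.10311690367111122 th tool -0.028890458790698792 th pos 0.04407078596410857 25.11537913952245
```

Call:
apply_moves(
  dp=[
    [0,0.0015,0],
    [0,0,0],
  ],
  twist=[
    [0,0,0],
    [0,0,0],
  ],
  fingers=[1,1],
)

```text
time: 17.35
position: [0.5266, 0.0049, 0.0908]
tool_rot: [-2.492, -1.901, 0.011]
ft_force: [-15.8, 0.8, 17.1]
grip_width: 0.105
grip_force: 15.1
```

```bash
python3 - <<'E'
from h import *
s,p,phi=tool(); x,y=case(p)*1e3
print(x,y,s["ft_force"])
print(rows([(x,y,165,phi),*arc(1,-30,25,[1.5],165)],turn=.13))
E
```

```text
-31.02245750156239 -48.90222372429039 [-15.82826886   0.79795267  17.10856815]
14 dp [[0.0, 0.0, -0.037], [0.0, 0.0, -0.037], [0.01, -0.002, 0.0], [0.01, -0.003, 0.0], [0.009, -0.005, 0.0], [0.009, -0.006, 0.0], [0.008, -0.007, 0.0], [0.007, -0.007, 0.0], [0.006, -0.008, 0.0], [0.005, -0.009, 0.0], [0.004, -0.01, 0.0], [0.002, -0.01, 0.0], [0.001, -0.01, 0.0], [0.0, -0.01, 0.0]] 
twist [[0, 0, np.float64(0.0)], [0, 0, np.float64(0.0)], [0, 0, np.float64(0.12)], [0, 0, np.float64(0.12)], [0, 0, np.float64(0.12)], [0, 0, np.float64(0.12)], [0, 0, np.float64(0.12)], [0, 0, np.float64(0.12)], [0, 0, np.float64(0.13)], [0, 0, np.float64(0.12)], [0, 0, np.float64(0.13)], [0, 0, np.float64(0.12)], [0, 0, np.float64(0.13)], [0, 0, np.float64(0.12)]]
(np.float64(-54.89177805064885), np.float64(72.30972479395233), np.float64(164.75948677840466), np.float64(-1.7375454326038202))
```

Call:
apply_moves(
  dp=[
    [0,0,0],
    [0,0,0],
    [0,0,-0.037],
    [0,0,-0.037],
    [0.01,-0.002,0],
    [0.01,-0.003,0],
    [0.009,-0.005,0],
    [0.009,-0.006,0],
    [0.008,-0.007,0],
    [0.007,-0.007,0],
  ],
  twist=[
    [0,0,0],
    [0,0,0],
    [0,0,0],
    [0,0,0],
    [0,0,0.12],
    [0,0,0.12],
    [0,0,0.12],
    [0,0,0.12],
    [0,0,0.12],
    [0,0,0.12],
  ],
  fingers=[0.72,0.72,0.72,0.72,0.72,0.72,0.72,0.72,0.72,0.72],
)

```text
time: 18.35
position: [0.535, 0.0671, 0.1643]
tool_rot: [3.011, 0.895, 0.003]
ft_force: [0.8, 0.4, -0.1]
grip_width: 0.277
grip_force: 0.0
```

Call:
apply_moves(
  dp=[
    [0.006,-0.008,0],
    [0.005,-0.009,0],
    [0.004,-0.01,0],
    [0.002,-0.01,0],
    [0.001,-0.01,0],
    [0,-0.01,0],
    [0,0,0],
    [0,0,0],
  ],
  twist=[
    [0,0,0.13],
    [0,0,0.12],
    [0,0,0.13],
    [0,0,0.12],
    [0,0,0.13],
    [0,0,0.12],
    [0,0,0],
    [0,0,0],
  ],
  fingers=[0.72,0.72,0.72,0.72,0.72,0.72,0.72,0.72],
)

```text
time: 19.15
position: [0.537, 0.1276, 0.164]
tool_rot: [3.131, -0.257, 0.001]
ft_force: [1.0, 0.3, -0.2]
grip_width: 0.283
grip_force: 0.0
```

```bash
python3 - <<'E'
from h import *
s,p,phi=tool(); im=get_image("wrist"); cv2.imwrite("pics/w5.png",im[:,:,::-1])
print(case(p)*1e3,p[2],phi,s["time"])
C=cam("wrist",s)
P=[(-30,74,106),(-30-38*np.sin(1.5),74-38*np.cos(1.5),108),(-30,-74,106),(-30,-36,108)]
print(proj(C,[np.r_[RC@np.array(q[:2])/1e3+T0,q[2]/1e3] for q in P]).round())
E
```

```text
[-49.89452589  72.74035862] 0.1639613688538273 -1.7348484725897413 19.15
[[281. 207.]
 [281. 253.]
 [468. 220.]
 [422. 218.]]
```

View pics/w5.png

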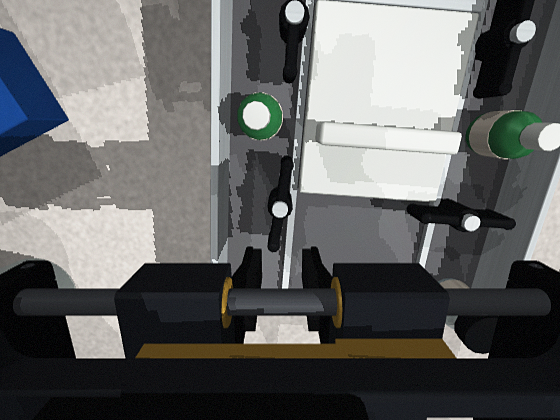

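The image shows the near_left hub at (280,209) with its wing from (287,160) to (274,247), so its angle is about 1.65. near_right at (470,223) now lies square across, just behind the cover's rear edge (302,192)–(437,202). I grip near_left next.

```bash
python3 - <<'E'
from h import *
s,p,phi=tool(); C=cam("wrist",s)
a=case(ray(C,287,160,.108));b=case(ray(C,274,247,.108));h=case(ray(C,280,209,.106));print(a*1e3,b*1e3,h*1e3,np.arctan2(a[0]-b[0],a[1]-b[1]))
th=1.63
e=rows([*arc(1,-30,25,[th],164),*arc(1,-30,25,[th],90)]);print(e,ctrl.get_state()["joint_positions"].round(2))
E
```

```text
[ 6.48345031 71.51026802] [-63.24260207  76.47311345] [-31.80163576  73.91490469] 1.6418528390349603
4 dp [[-0.002, -0.002, 0.0], [-0.003, -0.001, 0.0], [0.0, 0.0, 0.037], [0.0, 0.0, 0.037]] 
twist [[0, 0, np.float64(0.07)], [0, 0, np.float64(0.06)], [0, 0, np.float64(0.0)], [0, 0, np.float64(0.0)]]
(np.float64(-54.98591131525893), np.float64(75.15113455266662), np.float64(89.87466817779064), np.float64(-1.86604859106976)) [-0.73  0.16  0.49  1.79 -0.08  1.21 -1.95]
```

Call:
apply_moves(
  dp=[
    [-0.002,-0.002,0],
    [-0.003,-0.001,0],
    [0,0,0.037],
    [0,0,0.037],
    [0,0,0],
    [0,0,0],
    [0,0,0],
    [0,0,0],
    [0,0,0],
  ],
  twist=[
    [0,0,0.07],
    [0,0,0.07],
    [0,0,0],
    [0,0,0],
    [0,0,0],
    [0,0,0],
    [0,0,0],
    [0,0,0],
    [0,0,0],
  ],
  fingers=[0.72,0.72,0.72,0.72,0.72,0.72,1,1,1],
  newtons=15,
)

```text
time: 20.1
position: [0.534, 0.1328, 0.0914]
tool_rot: [-3.102, 0.48, -0.005]
ft_force: [1.9, 0.6, 2.3]
grip_width: 0.094
grip_force: 15.0
```

Call:
apply_moves(
  dp=[
    [0.0002,0.0031,0],
    [0.0002,0.0031,0],
    [0.0002,0.0031,0],
    [0.0002,0.0031,0],
    [0.0002,0.0031,0],
    [0.0002,0.0031,0],
    [0.0002,0.0031,0],
    [0.0002,0.0031,0],
  ],
  twist=[
    [0,0,-0.13],
    [0,0,-0.12],
    [0,0,-0.13],
    [0,0,-0.12],
    [0,0,-0.13],
    [0,0,-0.12],
    [0,0,-0.13],
    [0,0,-0.12],
  ],
  fingers=[1,1,1,1,1,1,1,1],
)

```text
time: 20.9
position: [0.5381, 0.1114, 0.0914]
tool_rot: [-2.948, -1.076, -0.006]
ft_force: [-0.7, 5.9, 3.0]
grip_width: 0.099
grip_force: 15.1
```

```bash
python3 - <<'E'
from h import *
s,p,phi=tool(); c=case(p)*1e3
th=YAW-phi
print(c,p[2],phi,s["ft_force"],s["grip_width"],"th tool",th,"th pos",np.arctan2(-30-c[0],74-c[1]),np.hypot(-30-c[0],c[1]-74))
print(rows(arc(1,-30,25,np.linspace(th,-.06,8)[1:],90),step=.015,turn=.13))
E
```

```text
[-45.03960209  57.28561454] 0.09139445099844992 -0.8711613782859218 [-0.68255627  5.93458526  2.98886645] 0.09883577080189043 th tool 0.6321613782859218 th pos 0.7327045292467689 22.484668385063717
7 dp [[-0.0025, 0.0047, 0.0014], [0.0001, 0.0025, 0.0], [0.0001, 0.0025, 0.0], [0.0001, 0.0024, 0.0], [0.0002, 0.0025, 0.0], [0.0001, 0.0025, 0.0], [0.0001, 0.0024, 0.0]] 
twist [[0, 0, np.float64(-0.1)], [0, 0, np.float64(-0.1)], [0, 0, np.float64(-0.1)], [0, 0, np.float64(-0.1)], [0, 0, np.float64(-0.09)], [0, 0, np.float64(-0.1)], [0, 0, np.float64(-0.1)]]
(np.float64(-28.536630927035084), np.float64(49.02784376365232), np.float64(89.99445099844992), np.float64(-0.1811613782859219))
```

Call:
apply_moves(
  dp=[
    [-0.0005,0.0035,0],
    [-0.0004,0.003,0],
    [-0.0003,0.0028,0],
    [-0.0003,0.0026,0],
    [-0.0002,0.0026,0],
    [0,0.0026,0],
    [0,0.0026,0],
    [0,0.001,0],
    [0,0,0],
  ],
  twist=[
    [0,0,-0.1],
    [0,0,-0.1],
    [0,0,-0.1],
    [0,0,-0.1],
    [0,0,-0.1],
    [0,0,-0.1],
    [0,0,-0.06],
    [0,0,0],
    [0,0,0],
  ],
  fingers=[1,1,1,1,1,1,1,1,1],
)

```text
time: 21.8
position: [0.5504, 0.1035, 0.0912]
tool_rot: [-2.438, -1.966, -0.003]
ft_force: [-8.9, 11.9, 9.1]
grip_width: 0.099
grip_force: 15.5
```

```bash
python3 - <<'E'
from h import *
s,p,phi=tool(); c=case(p)*1e3
th=YAW-phi
print(c,p[2],phi,s["ft_force"],s["grip_width"],"th tool",th,"th pos",np.arctan2(-30-c[0],74-c[1]),np.hypot(-30-c[0],c[1]-74))
E
```

```text
[-31.18297686  52.48306487] 0.09118510110566773 -0.21356979030886045 [-8.89844881 11.85369998  9.10753884] 0.0990552715037338 th tool -0.025430209691139544 th pos 0.05492357941046376 21.54942996269317
```

Call:
apply_moves(
  dp=[
    [0,0.0015,0],
    [0,0.0015,0],
    [0,0,0],
  ],
  twist=[
    [0,0,0],
    [0,0,0],
    [0,0,0],
  ],
  fingers=[1,1,1],
)

```text
time: 22.1
position: [0.5506, 0.1034, 0.091]
tool_rot: [-2.435, -1.964, 0.003]
ft_force: [-15.8, 12.0, 14.5]
grip_width: 0.097
grip_force: 15.5
```

```bash
python3 - <<'E'
from h import *
s,p,phi=tool(); c=case(p)*1e3
print(c,p[2],phi,s["ft_force"])
E
```

```text
[-30.95871288  52.48391642] 0.0910197140460522 -0.21325931452922114 [-15.77733455  12.01789836  14.49627707]
```

It is at its stop. I release, lift away and verify.

Call:
apply_moves(
  dp=[
    [0,0,0],
    [0,0,0],
    [0,0,0],
    [0,0,-0.03],
    [0,0,-0.04],
    [0,-0.01,-0.04],
    [0.02,-0.02,-0.04],
    [0.03,-0.02,-0.02],
    [0.04,0,0],
    [0.04,0,0],
  ],
  twist=[
    [0,0,0],
    [0,0,0],
    [0,0,0],
    [0,0,0],
    [0,0,0],
    [0,0,0],
    [0,0,0],
    [0,0,0],
    [0,0,0],
    [0,0,0],
  ],
  fingers=[0.72,0.72,0.72,0.72,0.72,0.72,0.72,0.72,0.72,0.72],
)

```text
time: 23.1
position: [0.5362, 0.2339, 0.2621]
tool_rot: [2.45, 1.964, 0.007]
ft_force: [1.1, 0.7, 0.4]
grip_width: 0.282
grip_force: 0.0
```

Call:
apply_moves(
  dp=[
    [0.04,-0.01,0],
    [0.04,-0.01,0],
    [0.04,-0.01,0],
    [0.04,-0.01,0],
    [0.04,-0.01,0],
    [0.04,-0.01,0],
    [0,0,0],
    [0,0,0],
  ],
  twist=[
    [0,0,0],
    [0,0,0],
    [0,0,0],
    [0,0,0],
    [0,0,0],
    [0,0,0],
    [0,0,0],
    [0,0,0],
  ],
  fingers=[0.72,0.72,0.72,0.72,0.72,0.72,0.72,0.72],
)

```text
time: 23.9
position: [0.5285, 0.481, 0.259]
tool_rot: [2.447, 1.968, -0.001]
ft_force: [-0.0, -0.8, -0.1]
grip_width: 0.28
grip_force: 0.0
```

```bash
python3 - <<'E'
from h import *
im=get_image("top")
crop(im,215,125,345,245,5,"pics/top_f.png")
print(ctrl.get_state()["ft_force"])
E
```

```text
[ 0.63244199 -0.22967641 -0.31430543]
```

View pics/top_f.png

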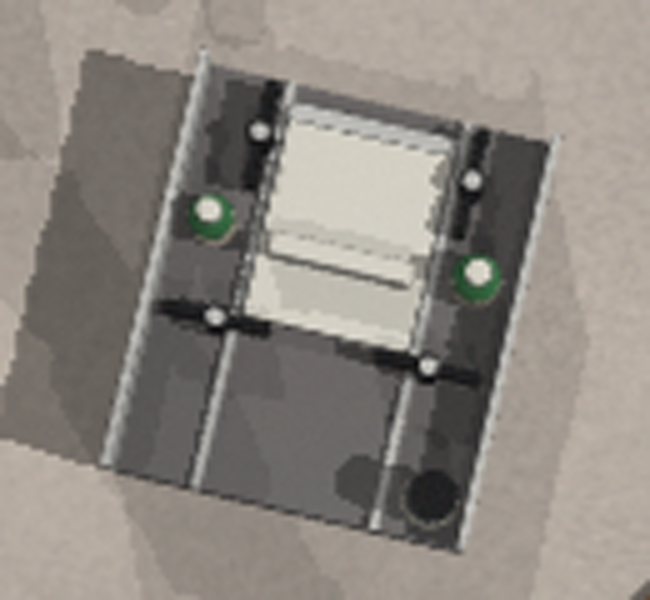

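The final view shows the cover home against the end stop. Both far latches lie along the rails, and both near latches are square across behind the cover, at (215,316) and (428,366). The two bottles and the jar are at their original pixels.

```bash
python3 -c "
from bench import ctrl
print(ctrl.close_job())"
```

```text
the job is handed in; nothing more can be done
None
```

The case is shut and the job handed in at about 24 s: the cover is home against the end stop, both near latches are turned to their stops behind it, both far latches are clear, and the jar and the two bottles on the deck are unmoved in the final top view.

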